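Press the nail file case into its foam cutout

ROBOT

A 6-joint arm with a two-finger parallel gripper is mounted at the origin on the work surface. World frame = base frame: x ahead of the robot, y to its left, z up, the work surface at z = 0. Lengths are in mm, angles in degrees, forces in N, time in s.
With the tool pointing down it reaches from about 300 to 850 mm from the base axis. Payload 4.2 kg.
Tool frame: the origin (TCP) lies midway between the tips of the shut fingers; the grasp point (between the pads) lies 19 mm behind it; z points along the fingers, x is the direction in which the jaws open and shut, and the axes are right-handed (so a half turn about z gives the same grasp; the last joint's range is limited). The gripper opens to 91 mm and grips with 3 to 60 N. Pads are 32 mm wide; open, the fingers measure 118 mm over their backs; the gripper's body (76 mm by 178 mm) begins 60 mm behind the grasp point.
Start: joints at [63.083, 18.312, 89.639, -0, 72.044, -1.146], TCP at [250.006, 517.822, 213.976] pointing down, gripper open.
Joint ranges: [-177.97, 177.97], [-48.28, 115.42], [12.27, 149.76], [-77.06, 257.06], [2.81, 150.46], [-146.56, 146.56]. Speed limits (degrees/s): [147.25, 147.25, 180, 180, 180, 180].

INTERFACE

Orientations are given as [roll, pitch, yaw] about the fixed x, y, z axes, in that order (R = Rz(yaw) Ry(pitch) Rx(roll)).
In Python, from workcell import env gives the robot as it stands. The module is installed in compiled form; this text tells all that it offers.
- The arm moves only by the tool drive_tool, never from a script. Its argument "series" is a list of rows, each a list of 3 entries, a list of its own where there are three numbers: the closure, from 0 (fully open) to 1 (shut), then the shift along the tool's x, y, z in mm, then the turn, a rotation vector about the tool's x, y, z in rad. In form: [[gripper, [dx, dy, dz], [rx, ry, rz]], ...]. A call has exactly 5 rows; each row is the pose to reach, as a shift and turn from the pose commanded when the call began, along the tool's axes at that moment; what a row does not reach only later rows make up. A row lasts 1/10 s, in which the tool goes at most 50 mm and 8.59 degrees, less where a joint would pass 70% of its speed; a pose out of reach is approached as far as the arm can. A call with a gripper value outside its range is refused whole. The fingers move at their own pace and stop on an object; "squeeze" is the grip in N (left out, the last holds). Time passes only in rows, so rows that repeat a pose let the fingers close, or fill a call up. It gives the time, the measured TCP pose, the force and the opening at its end, in the units of the state.
- env.state(): the state, without advancing time (a new reading comes with each control period).
- env.grab_frame(name): name is "side" or "top"; returns a dict with "image" (384x512x3 uint8, red, green, blue), "K" (3x3 intrinsics, pixels), "origin" and "orientation" of the camera in the world. Camera axes: x right, y down, z forward; pixel columns grow to the right and rows downward; lengths in mm; the calibration is good to about 2 mm. A picture is of the moment at which its call begins. There is no depth.
- env.job_done(): hands the job in, once; it reports no verdict.
The state is a dict: "time_s": time; "qpos": joint angles; "qvel": joint speeds; "effort": joint torques, N m; "ee_pos": TCP position; "ee_rot": TCP orientation; "force": force on the tool from outside, world axes, zero at the start; "torque": the same for the moment, N m; "gripper_width": finger opening in mm.
Only numpy, scipy, OpenCV 4.12 (cv2) and the standard library are available. Lean on these libraries where they do the work, as an engineer would, in place of code of your own. Each camera call takes 0.05 s, during which the arm holds its last target.

TASK

The open grooming kit on the tiled ledge has one empty cutout in its foam. Find the aluminium nail file case, set it the right way up over the long empty cutout and press it down into the foam until it sits fully home on the bottom, then let go. Leave the comb and the pill jar where they are.

Things in the scene. Friction and masses are not known exactly. Their poses are not given: they have to be found in the camera images.
- file_case: Loose aluminium bar-shaped box with a dark seam, 130 mm long (x), 28 wide (y), 40 high (z), 60 to 130 g, standing on the ledge. Origin: centre of underside. Lowest 9 mm of the long sides bevel in to a 14 mm wide underside; above that they are flat and parallel. Grip it across its width, on the top 12 to 13 mm. Either end may point either way.
- cutout (a point): Empty cutout in the dark grey foam of a fixed white case 210 x 140 mm. Point: centre of its floor, 12 mm above the ledge, 24 below the foam top; x along, y across, z up. 150 x 60 mm; 4 springy paler lips along its sides leave 23 mm, flared to 40 at the top, and grip the file case by friction. Pressing in takes 4 to 10 N if centred. When home, 16 mm stands proud. Clippers beside it rise 6 mm above foam.
- comb: Bystander: grey plastic comb lying flat, 165 mm long (its x), 33 mm wide, 6 mm thick, loose. Origin near its middle, on the underside. To be left where it is.
- pill_jar: Bystander: closed white ceramic pill jar with a small round knob on the lid, 56 mm across, 61 mm high, loose. Origin at the centre of the underside. To be left where it is.
There are look-alikes about, which are no part of the job. Of the things that look like the file_case, take the one that is farthest from the robot's base at the start.

How it is judged (in metres and radians):
At the end, for the whole second after the job is handed in: The nail file case is upright in the empty cutout: its underside within 4 mm of the cutout's floor, its centre within 18 mm of the cutout's centre, along the cutout within 12 degrees, tilted less than 7 degrees, released and at rest (z of file_case in the frame of cutout between -0.004 and 0.004 m and horizontal distance between file_case and cutout below 0.018 m and angle between the x axis of file_case and the x axis of cutout, either way round below 0.21 rad and angle between file_case's own z axis and vertical below 0.12 rad and linear speed of file_case below 0.01 m/s); the robot touches nothing.
It fails at once if the comb is moved more than 30 mm (distance of comb from where it was at the start of the episode above 0.03 m).
It fails at once if the pill jar is moved more than 30 mm (distance of pill_jar from where it was at the start of the episode above 0.03 m).
It fails at once if the pill jar is tipped over (angle between pill_jar's own z axis and vertical above 0.5 rad).
It also fails if it takes over 46 s, if anything falls off the work surface, if the arm or the gripper's body presses on something with over 40 N, if the wrist force passes 120 N, or if a joint passes its speed limit or range.

## Working session

There is one attempt and no reset: what is moved stays moved. The work goes in short steps, Python scripts to look and compute and a tool call to move; the robot and the scene stay as the last step left them, time stands still between calls to the robot, and variables do not carry over. Pictures are saved under pics/ and viewed, and the job is handed in when it is done.

Besides the shell and the picture viewer there is one more tool, called after "Request:" by a JSON object that holds its "op" and its "data". drive_tool: Moves the arm, as the interface text tells. Its arguments: {"type":"object","properties":{"series":{"type":"array","items":{"type":"array"}},"squeeze":{"type":"number"}},"required":["series"]}

```bash
mkdir -p pics
cat > h.py <<'E'
import numpy as np,cv2
from workcell import env
def grab(n,tag):
    f=env.grab_frame(n); cv2.imwrite(f'pics/{tag}.png',f['image'][:,:,::-1])
    np.savez(f'{tag}.npz',**{k:np.array(f[k]) for k in f}); return f
def crop(tag,x0,y0,x1,y1,s,out):
    im=cv2.imread(f'pics/{tag}.png')[y0:y1,x0:x1]
    cv2.imwrite(f'pics/{out}.png',cv2.resize(im,None,fx=s,fy=s,interpolation=cv2.INTER_CUBIC))
E
python3 - <<'E'
from h import *
for n in('side','top'):
    f=grab(n,n+'0'); print(n,f['K'],f['origin'],f['orientation'])
print(env.state())
E
```

```text
side [[463.56931579   0.         254.12761911]
 [  0.         463.56931579 192.91828997]
 [  0.           0.           1.        ]] [ 304.84693795 -638.04501736  718.81804908] [-134.6992213     0.98416017  -14.47722816]
top [[400.10397384   0.         256.24199198]
 [  0.         400.10397384 193.44467171]
 [  0.           0.           1.        ]] [357.19846799  36.70516453 879.18060664] [-173.76764325   -1.74231884  -88.76713438]
{'time_s': 0.1, 'qpos': array([ 6.30811207e+01,  1.83460147e+01,  8.96983741e+01, -2.22560315e-03,
        7.20420338e+01, -1.14411641e+00]), 'qvel': array([-0.07744616, -0.12575651, -0.06383065, -0.14016316,  0.04694118,
        0.01097647]), 'effort': array([ 7.91638777e-04, -4.13333631e+01, -2.32511115e+01,  7.30170845e-02,
        4.22592403e-02, -4.90895525e-05]), 'ee_pos': array([249.82721171, 517.40858114, 213.23108132]), 'ee_rot': array([1.79999610e+02, 8.64476322e-02, 6.42259246e+01]), 'force': array([-0.52209691, -0.30534391, -0.40236412]), 'torque': array([0.05913561, 0.00992522, 0.03079452]), 'gripper_width': 91.22791500485243}
```

View pics/side0.png

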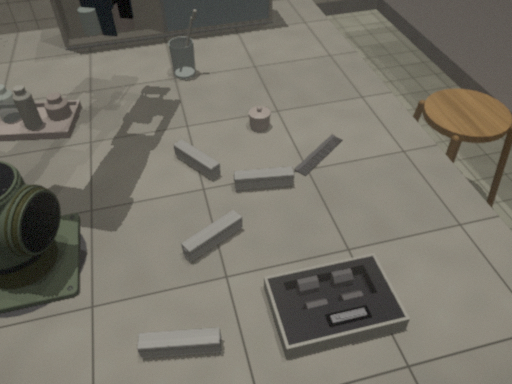

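View pics/top0.png

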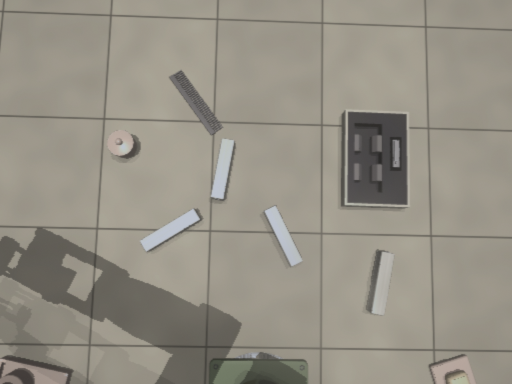

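Candidates in the top view: bars at (222,168), (170,230), (283,236) and (382,282). The farthest from the base looks like (222,168). I'll check this with enlarged crops and measured distances.

```bash
cat >> h.py <<'E'
from scipy.spatial.transform import Rotation as Rn
def ray(tag,u,v):
    d=np.load(f'{tag}.npz'); R=Rn.from_euler('xyz',d['orientation'],degrees=True).as_matrix()
    return d['origin'],R@np.linalg.inv(d['K'])@[u,v,1]
def atz(tag,u,v,z):
    o,r=ray(tag,u,v); return (o+r*(z-o[2])/r[2])[:2]
def proj(tag,P):
    d=np.load(f'{tag}.npz'); R=Rn.from_euler('xyz',d['orientation'],degrees=True).as_matrix()
    c=d['K']@R.T@(np.array(P)-d['origin']); return c[:2]/c[2]
E
python3 - <<'E'
from h import *
for p in [(222,168),(170,230),(283,236),(382,282),(121,143),(195,102)]:
    q=atz('top0',*p,40); print(p,q.round(1),np.hypot(*q).round(1))
crop('top0',200,130,290,205,8,'c1')
crop('top0',335,100,420,215,5,'c2')
crop('side0',225,130,350,210,6,'c3')
crop('side0',255,250,415,355,5,'c4')
a=cv2.imread('pics/side0.png')
t=[cv2.resize(a[y:y+75,x:x+100],None,fx=4,fy=4,interpolation=cv2.INTER_CUBIC) for x,y in[(160,125),(165,195),(130,300),(220,140)]]
cv2.imwrite('pics/c5.png',np.vstack([np.hstack(t[:2]),np.hstack(t[2:])]))
E
```

```text
(222, 168) [501.9  86.9] 509.3
(170, 230) [368.6 190.6] 415.0
(283, 236) [361.3 -44.7] 364.1
(382, 282) [ 270.6 -252.5] 370.1
(121, 143) [549.8 302. ] 627.2
(195, 102) [644.3 149.4] 661.4
```

View pics/c1.png

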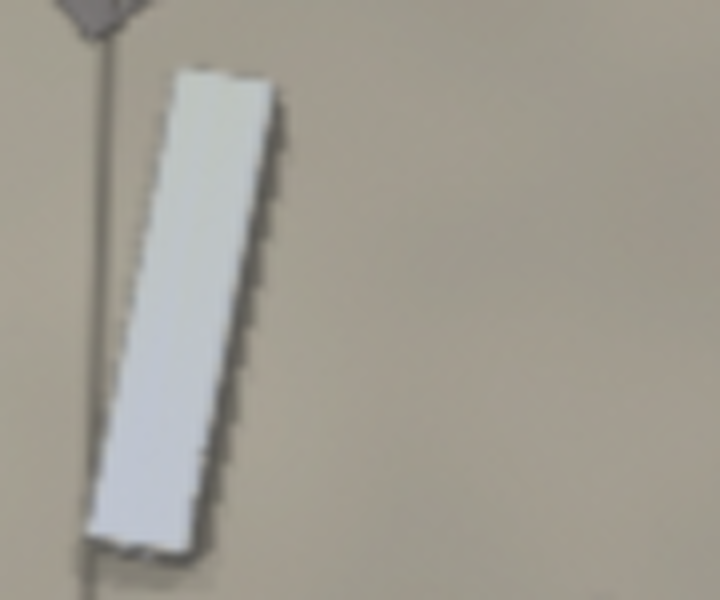

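View pics/c2.png

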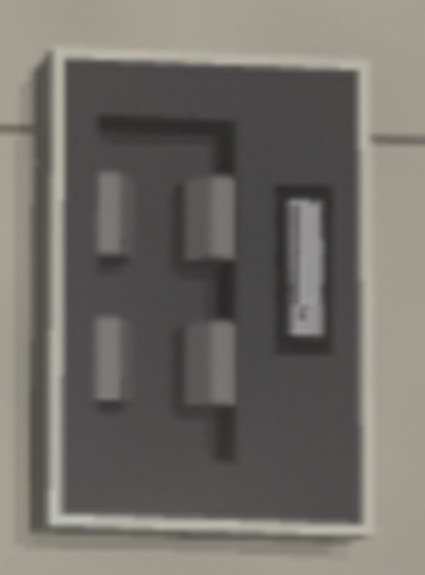

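View pics/c3.png

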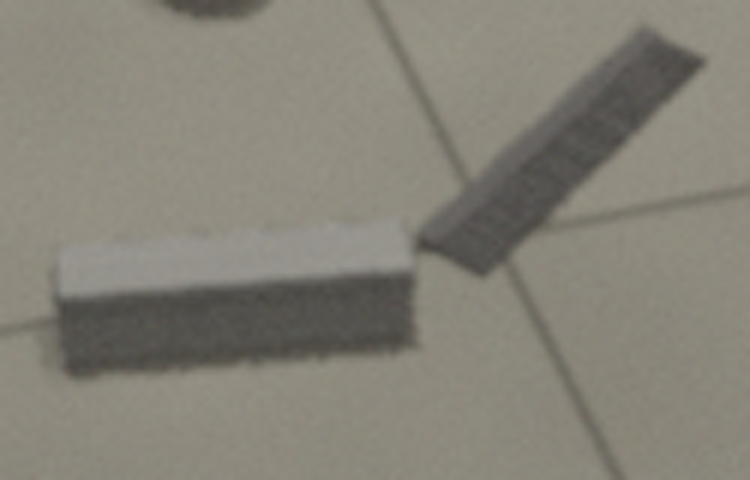

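View pics/c4.png

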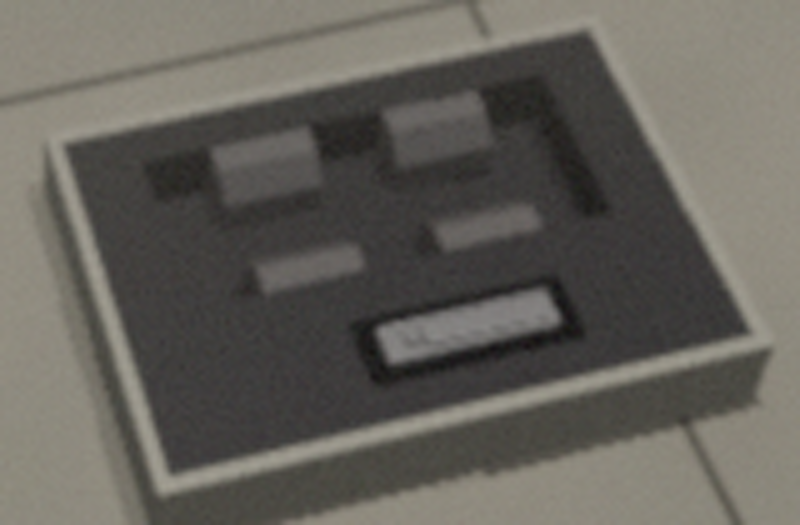

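View pics/c5.png

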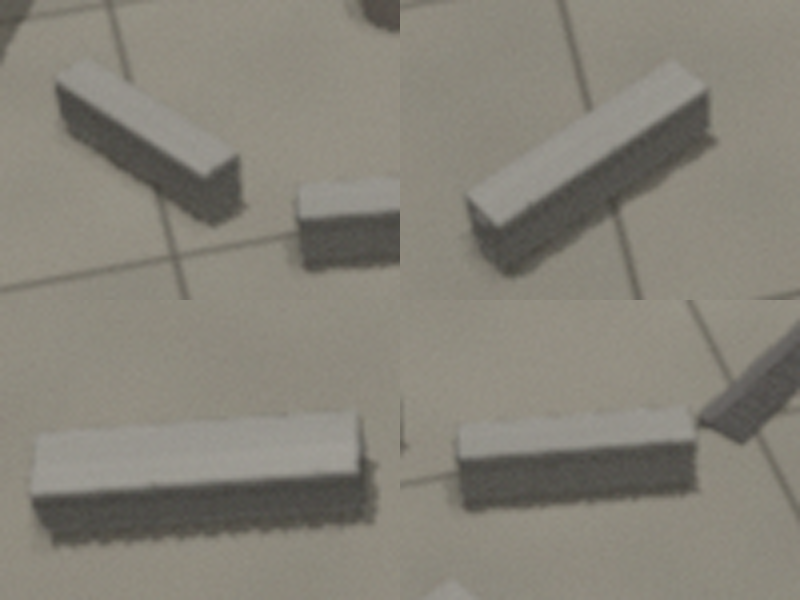

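The four bars look the same: same size, upright, resting on the ledge. Their distances are 509, 415, 364 and 370 mm, so the one to take is top (222,168) / side (264,179). Next I need accurate poses.

Run:
```python
from h import *
def g(tag,x0,y0,x1,y1,s,out):
    im=cv2.imread(f'pics/{tag}.png')[y0:y1,x0:x1]
    im=cv2.resize(im,None,fx=s,fy=s,interpolation=cv2.INTER_CUBIC)
    im=cv2.convertScaleAbs(im,alpha=1.6,beta=0)
    for x in range(-(-x0//10)*10,x1,10):
        cv2.line(im,(int((x-x0+.5)*s),0),(int((x-x0+.5)*s),6),(0,255,255),1); cv2.putText(im,str(x),(int((x-x0)*s),18),0,.4,(0,255,255))
    for y in range(-(-y0//10)*10,y1,10):
        cv2.line(im,(0,int((y-y0+.5)*s)),(6,int((y-y0+.5)*s)),(0,255,255),1); cv2.putText(im,str(y),(8,int((y-y0+.5)*s)),0,.4,(0,255,255))
    cv2.imwrite(f'pics/{out}.png',im)
g('top0',340,110,415,185,8,'d1');g('top0',340,140,415,215,8,'d1b')
g('side0',275,260,385,330,7,'d2'); g('side0',225,155,305,200,9,'d3'); g('top0',200,130,250,205,8,'d4')
```

```text
(no output)
```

View pics/d1.png

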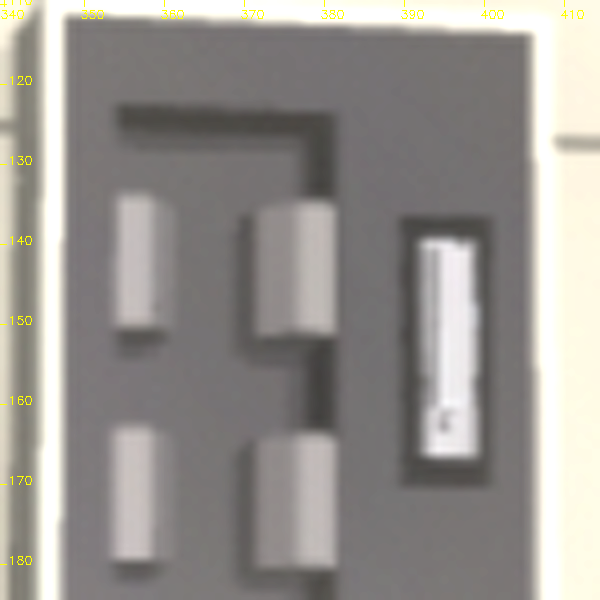

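View pics/d1b.png

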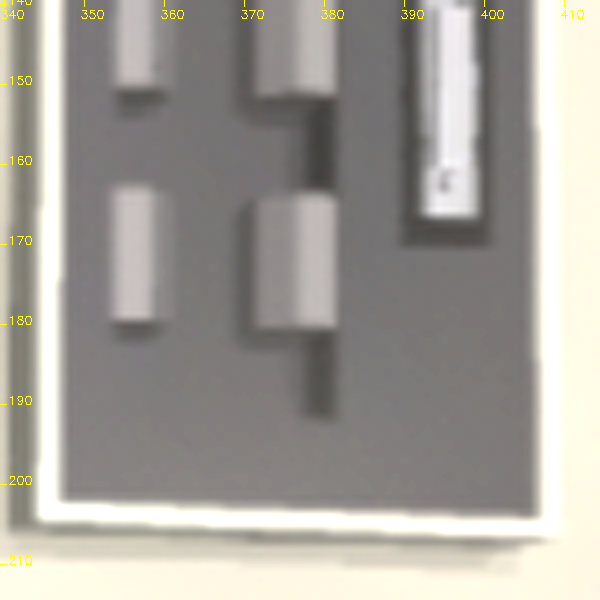

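View pics/d2.png

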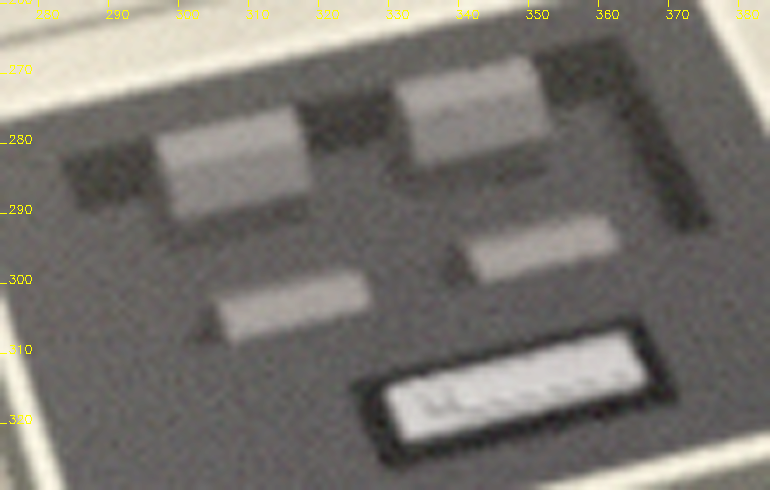

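View pics/d3.png

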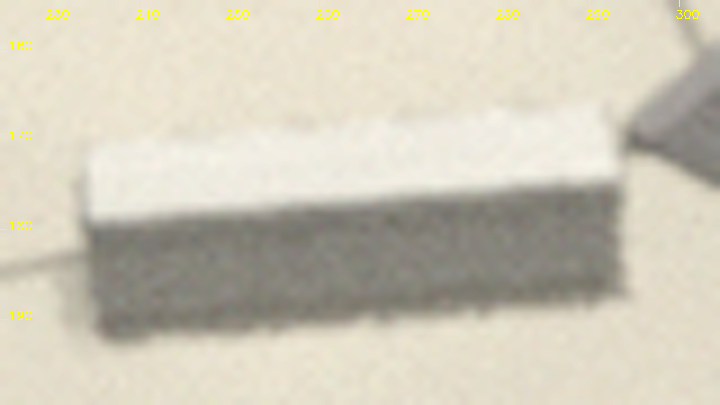

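View pics/d4.png

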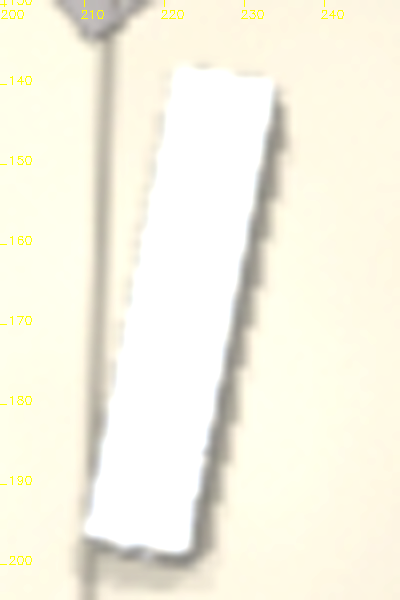

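```bash
cat > fit.py <<'E'
from h import *
from scipy.optimize import least_squares
def fit(L,W,z,obs,x0):
    def pts(p):
        c,s=np.cos(p[2]),np.sin(p[2])
        return lambda a,b:[p[0]+c*a*L/2-s*b*W/2,p[1]+s*a*L/2+c*b*W/2,z]
    def r(p):
        P=pts(p); return np.concatenate([proj(t,P(a,b))-np.array(uv) for t,a,b,uv in obs])
    s=least_squares(r,x0); return s.x,s.fun.reshape(-1,2)
E
python3 - <<'E'
from fit import *
T,S='top0','side0'
cut=[(T,1,1,(354.1,122.4)),(T,1,-1,(381.6,123.5)),(T,-1,-1,(381.75,191.75)),(S,-1,1,(283.4,282.1)),(S,1,1,(363.4,264.9)),(S,1,-1,(376.4,290.2))]
bar=[(T,1,1,(221.4,137.6)),(T,1,-1,(233.9,139.25)),(T,-1,-1,(223.25,198.9)),(T,-1,1,(210.1,196.4)),(S,-1,-1,(234.8,178.9)),(S,1,-1,(293.2,174.5)),(S,-1,1,(233.9,170.9)),(S,1,1,(292.5,166.2))]
for nm,a in(('cut',(150,60,36,cut,[520,-220,0])),('bar',(130,28,40,bar,[500,87,-.1]))):
  for sel in (a[3],[o for o in a[3] if o[0]==T],[o for o in a[3] if o[0]==S]):
    x,f=fit(*a[:3],sel,a[4]); print(nm,x[:2].round(1),np.degrees(x[2]).round(2),'res',f.round(1).tolist())
print(atz(T,395.5,153,42),atz(T,218,129,6),atz(T,121,143,50))
s=env.state();print(s['ee_pos'],s['ee_rot'])
E
```

```text
cut [ 534.9 -225.8] -0.24 res [[-0.4, 0.4], [-0.6, 0.2], [-0.1, 0.2], [0.0, -0.0], [-0.3, -0.8], [1.0, 1.4]]
cut [ 535.5 -226.5] -0.53 res [[0.1, 0.0], [-0.1, -0.0], [-0.0, -0.0]]
cut [ 534.6 -225.3] -0.12 res [[-0.2, -0.2], [-0.6, -1.1], [0.8, 1.1]]
bar [501.8  86. ] -8.72 res [[0.1, -0.2], [0.5, 0.4], [0.1, 0.4], [0.1, 0.5], [-0.2, -0.1], [1.3, -0.5], [-0.2, -0.7], [-0.1, -0.7]]
bar [502.3  86.5] -8.56 res [[-0.2, -0.5], [0.2, 0.1], [-0.0, 0.1], [-0.0, 0.3]]
bar [500.9  84.7] -9.11 res [[-0.5, 0.3], [1.1, 0.1], [-0.4, -0.4], [-0.2, -0.1]]
[ 544.19558012 -284.70427932] [595.50256057 100.56964731] [547.45803686 298.81141496]
[249.82721171 517.40858114 213.23108132] [1.79999610e+02 8.64476322e-02 6.42259246e+01]
```

Request:
{"op": "drive_tool", "data": {"series": [[0,[-18,27,4],[0,0,-0.02]],[0,[-41,61,9],[0,0,-0.05]],[0,[-65,96,15],[0,0,-0.08]],[0,[-89,132,20],[0,0,-0.11]],[0,[-112,166,26],[0,0,-0.14]]], "squeeze": 20}}

```text
time_s: 0.6
ee_pos: [351.2, 343.1, 187.5]
ee_rot: [-180.0, 0.0, 72.3]
force: [0.9, 1.1, 1.0]
gripper_width: 91.3
```

```bash
cat > mv.py <<'E'
import sys,numpy as np
# cur x y z yaw  target x y z yaw -> tool shift, rz
a=np.array(list(map(float,sys.argv[1:9])));c,t=a[:4],a[4:]
d=t-c;y=np.radians(c[3]);C,S=np.cos(y),np.sin(y)
print('shift',np.round([C*d[0]+S*d[1],S*d[0]-C*d[1],-d[2]],1),'rz',-np.radians(d[3]).round(3))
E
python3 mv.py 350.8 344.8 188 72.25 502 86 110 81.35
```

```text
shift [-200.4  222.9   78. ] rz -0.159
```

Request:
{"op": "drive_tool", "data": {"series": [[0,[-29,32,6],[0,0,-0.03]],[0,[-58,64,12],[0,0,-0.07]],[0,[-88,98,18],[0,0,-0.1]],[0,[-118,131,24],[0,0,-0.14]],[0,[-148,165,30],[0,0,-0.16]]]}}

```text
time_s: 1.1
ee_pos: [463.2, 151.8, 157.5]
ee_rot: [-180.0, -0.0, 81.5]
force: [0.4, 0.4, 0.3]
gripper_width: 91.1
```

```bash
python3 - <<'E'
import numpy as np
y=np.radians(72.25);C,S=np.cos(y),np.sin(y)
print(350.8+C*-148+S*165,344.8+S*-148-C*165)
E
python3 mv.py 462.8 153.6 158 81.4 502 86.2 100 81.35
```

```text
462.82539068499534 153.54281231317302
shift [-60.8  48.8  58. ] rz 0.001
```

Request:
{"op": "drive_tool", "data": {"series": [[0,[-22,18,18],[0,0,0]],[0,[-44,35,36],[0,0,0]],[0,[-58,46,52],[0,0,0]],[0,[-61,49,58],[0,0,0]],[0,[-61,49,58],[0,0,0]]]}}

```text
time_s: 1.6
ee_pos: [501.6, 85.7, 99.0]
ee_rot: [-179.9, 0.0, 81.3]
force: [0.2, 0.2, 0.2]
gripper_width: 91.1
```

Run:
```python
from h import *
s=env.state();print(s['ee_pos'],s['ee_rot'],s['force'])
grab('top','top1');grab('side','side1')
crop('top1',170,120,270,220,6,'e1');crop('side1',200,110,320,210,6,'e2')
```

```text
[501.55321245  85.65932747  99.03034319] [-1.79860257e+02  1.94203802e-02  8.13462333e+01] [0.20728049 0.16135976 0.22687296]
```

View pics/e1.png

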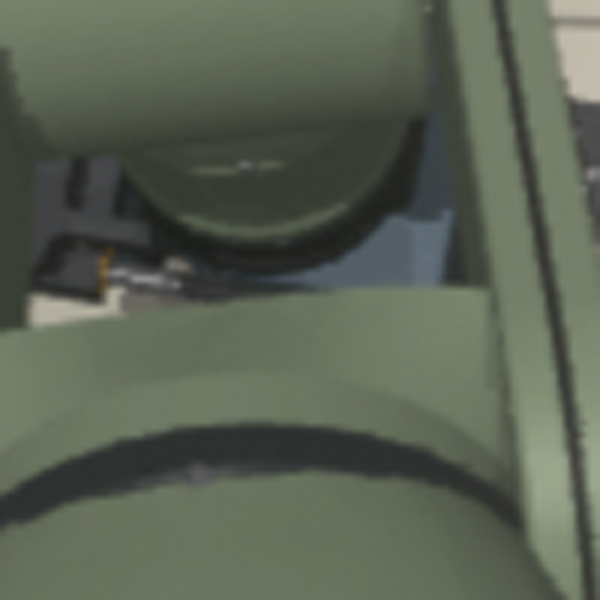

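View pics/e2.png

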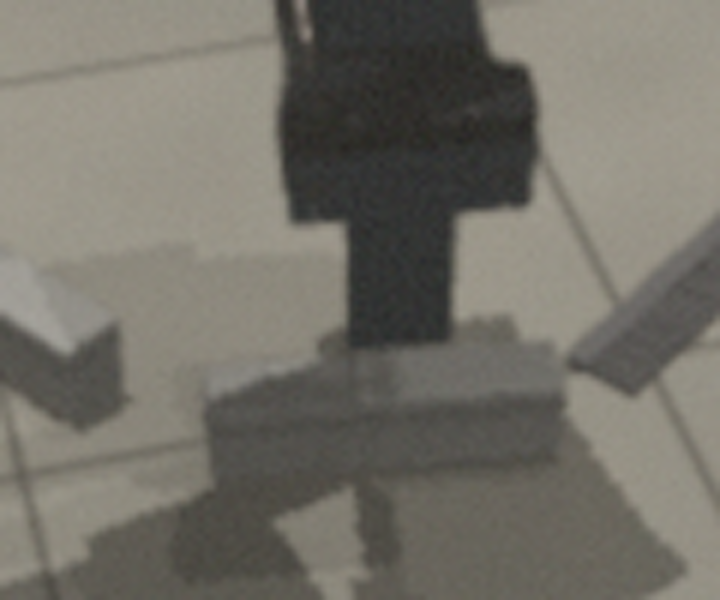

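Top view: the arm hides the bar. Side view: the fingers hang over the bar's middle, around crop (400,340), centred along its length. I'll go down and grip the top 12.5 mm.

Request:
{"op": "drive_tool", "data": {"series": [[0,[0,0,25],[0,0,0]],[0,[0,0,50],[0,0,0]],[0,[0,0,65],[0,0,0]],[0,[0,0,71.5],[0,0,0]],[0,[0,0,71.5],[0,0,0]]]}}

```text
time_s: 2.2
ee_pos: [501.9, 86.6, 28.5]
ee_rot: [-180.0, -0.0, 81.5]
force: [0.2, 0.3, 0.2]
gripper_width: 91.0
```

Request:
{"op": "drive_tool", "data": {"series": [[0.3,[0,0,0],[0,0,0]],[0.5,[0,0,0],[0,0,0]],[0.7,[0,0,0],[0,0,0]],[1,[0,0,0],[0,0,0]],[1,[0,0,0],[0,0,0]]], "squeeze": 40}}

```text
time_s: 2.7
ee_pos: [502.3, 85.9, 28.7]
ee_rot: [180.0, -0.0, 81.4]
force: [0.1, 0.2, 0.1]
gripper_width: 54.0
```

Request:
{"op": "drive_tool", "data": {"series": [[1,[0,0,0],[0,0,0]],[1,[0,0,0],[0,0,0]],[1,[0,0,0],[0,0,0]],[1,[0,0,0],[0,0,0]],[1,[0,0,0],[0,0,0]]]}}

```text
time_s: 3.2
ee_pos: [502.2, 85.9, 28.4]
ee_rot: [-180.0, -0.0, 81.4]
force: [-0.2, 0.3, 0.7]
gripper_width: 27.8
```

Request:
{"op": "drive_tool", "data": {"series": [[1,[0,0,-8],[0,0,0]],[1,[0,0,-25],[0,0,0]],[1,[0,0,-50],[0,0,0]],[1,[0,0,-72],[0,0,0]],[1,[0,0,-80],[0,0,0]]], "squeeze": 50}}

```text
time_s: 3.7
ee_pos: [503.4, 86.1, 110.9]
ee_rot: [179.8, -0.1, 81.4]
force: [-0.8, 0.8, -1.1]
gripper_width: 27.6
```

```bash
python3 - <<'E'
from h import *
s=env.state();print(s['ee_pos'],s['ee_rot'],s['force'],s['gripper_width'])
grab('side','side2')
crop('side2',200,90,320,190,6,'e3')
E
python3 mv.py 502 86.2 108.5 81.35 535 -226 108.5 89.7
```

```text
[503.44444675  86.10373495 110.87902054] [ 1.79763810e+02 -7.63306775e-02  8.14186880e+01] [-0.8152657   0.7909134  -1.12112022] 27.55331597884993
shift [-303.7   79.6   -0. ] rz -0.146
```

View pics/e3.png

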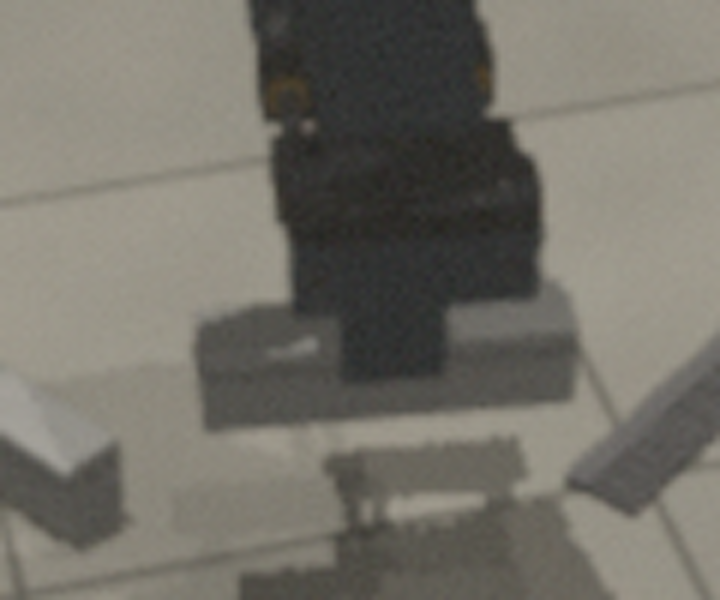

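The bar is held level and centred, clear of the ledge and of the comb, which hasn't moved. I'll carry it to the kit.

Request:
{"op": "drive_tool", "data": {"series": [[1,[-15,4,0],[0,0,-0.01]],[1,[-45,12,0],[0,0,-0.03]],[1,[-80,21,0],[0,0,-0.05]],[1,[-115,30,0],[0,0,-0.07]],[1,[-150,39,0],[0,0,-0.09]]]}}

```text
time_s: 4.25
ee_pos: [517.6, -69.4, 107.4]
ee_rot: [-179.9, -0.0, 86.6]
force: [0.4, -0.3, -2.0]
gripper_width: 27.2
```

```bash
python3 - <<'E'
import numpy as np
y=np.radians(81.35);C,S=np.cos(y),np.sin(y)
print(502+C*-150+S*39,86.2+S*-150-C*39)
E
python3 mv.py 518 -68 108.5 86.51 535 -226 108.5 89.7
```

```text
517.9966740374479 -67.9593539806769
shift [-156.7   26.6   -0. ] rz -0.056
```

Request:
{"op": "drive_tool", "data": {"series": [[1,[-35,6,0],[0,0,-0.012]],[1,[-75,13,0],[0,0,-0.025]],[1,[-115,20,0],[0,0,-0.04]],[1,[-145,25,0],[0,0,-0.052]],[1,[-156.7,26.6,0],[0,0,-0.056]]]}}

```text
time_s: 4.75
ee_pos: [535.2, -228.7, 107.2]
ee_rot: [-179.9, -0.0, 89.6]
force: [0.4, 0.8, -1.0]
gripper_width: 27.2
```

Request:
{"op": "drive_tool", "data": {"series": [[1,[0,0,8],[0,0,0]],[1,[0,0,18],[0,0,0]],[1,[0,0,26],[0,0,0]],[1,[0,0,30],[0,0,0]],[1,[0,0,30],[0,0,0]]]}}

```text
time_s: 5.25
ee_pos: [535.0, -225.0, 77.5]
ee_rot: [-179.9, -0.1, 89.9]
force: [0.1, 0.6, -1.1]
gripper_width: 27.5
```

Run:
```python
from h import *
s=env.state();print(s['ee_pos'],s['ee_rot'],s['force'],s['gripper_width'])
grab('side','side3');grab('top','top3')
crop('side3',250,190,410,320,5,'f1');crop('top3',320,90,430,210,5,'f2')
```

```text
[ 535.02891381 -224.99816498   77.46512686] [-1.79896658e+02 -5.91407821e-02  8.98566803e+01] [ 0.11255418  0.64559376 -1.10073117] 27.50869831869274
```

View pics/f1.png

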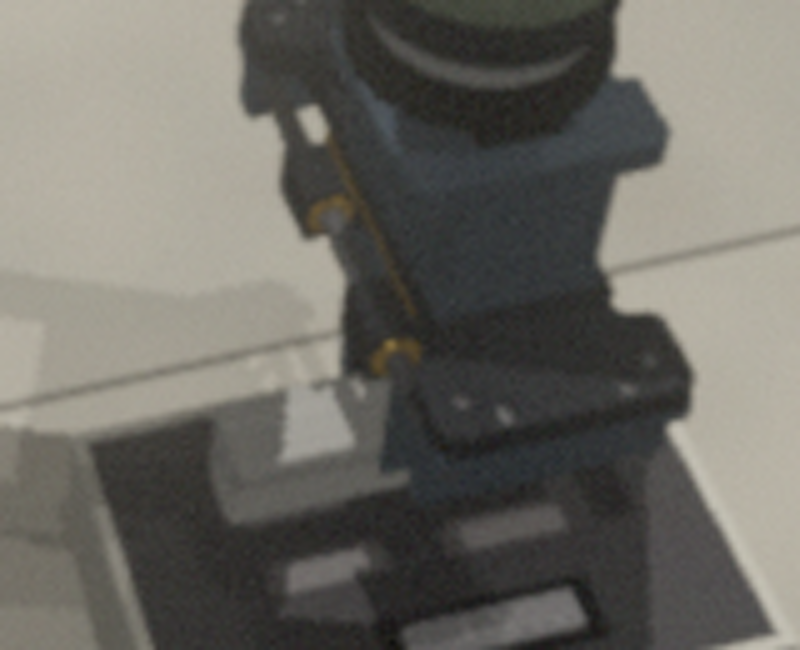

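View pics/f2.png

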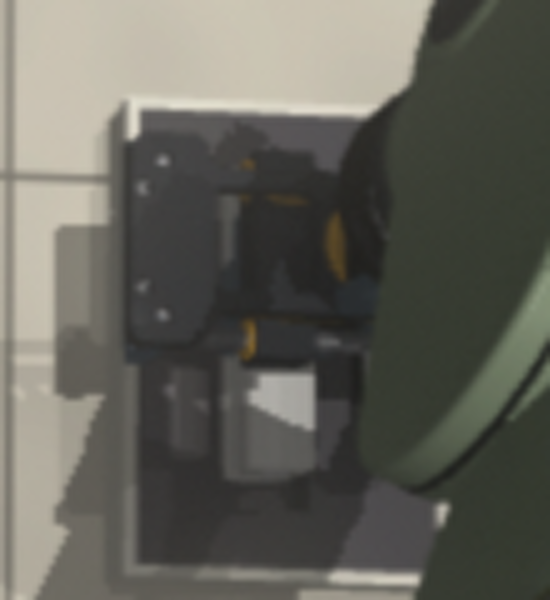

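```bash
python3 - <<'E'
from h import *
z=77.5+11.7
for a,b in((-65,14),(-65,-14)):
    p=proj('top3',[535+a,-226+b,z]);q=proj('top3',[535+a,-226+b,z-31]);w=proj('side3',[535+a,-226+b,z]);print((p-[319.5,89.5])*5,(q-[319.5,89.5])*5,'side',(w-[249.5,189.5])*5)
E
python3 - <<'E'
import sys;sys.path.insert(0,'.')
import os;os.chdir('.')
from h import *
im=cv2.imread('pics/top3.png')[155:192,355:392];cv2.imwrite('pics/f3.png',cv2.convertScaleAbs(cv2.resize(im,None,fx=16,fy=16,interpolation=cv2.INTER_CUBIC),alpha=1.8))
E
```

```text
[248.24299873 469.37593359] [225.15967425 479.29235775] side [217.74499821 403.90675145]
[317.23224755 471.14272701] [291.62790525 480.98477363] side [244.56252981 472.9852622 ]
```

View pics/f3.png

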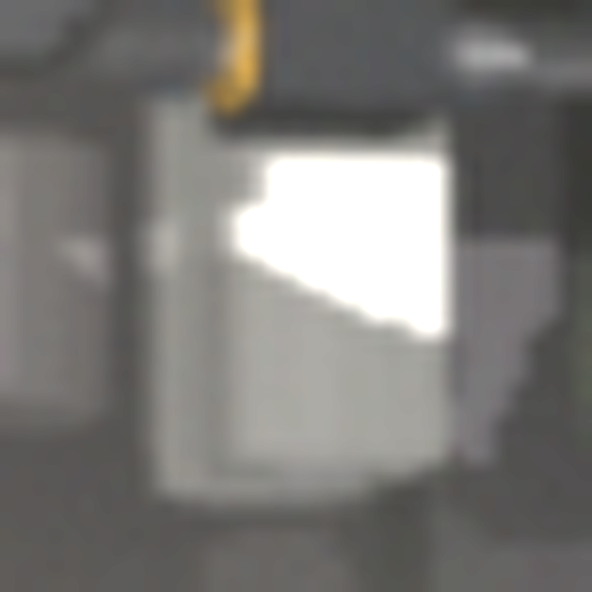

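The bar's end corner in the top view, crop (452,462), is within 0.5 mm of where I predicted it. It is aligned, so I'll press down in steps and watch the force.

Request:
{"op": "drive_tool", "data": {"series": [[1,[0,0,4],[0,0,0]],[1,[0,0,9],[0,0,0]],[1,[0,0,14],[0,0,0]],[1,[0,0,17],[0,0,0]],[1,[0,0,18],[0,0,0]]]}}

```text
time_s: 5.85
ee_pos: [535.2, -226.2, 59.8]
ee_rot: [-179.9, -0.0, 89.8]
force: [-0.0, -0.3, -0.2]
gripper_width: 27.6
```

Request:
{"op": "drive_tool", "data": {"series": [[1,[0,0,2],[0,0,0]],[1,[0,0,4],[0,0,0]],[1,[0,0,6],[0,0,0]],[1,[0,0,8],[0,0,0]],[1,[0,0,10],[0,0,0]]]}}

```text
time_s: 6.35
ee_pos: [535.6, -226.2, 50.3]
ee_rot: [180.0, -0.0, 89.8]
force: [-0.1, 0.4, -1.1]
gripper_width: 27.5
```

Request:
{"op": "drive_tool", "data": {"series": [[1,[0,0,1],[0,0,0]],[1,[0,0,2],[0,0,0]],[1,[0,0,3],[0,0,0]],[1,[0,0,4],[0,0,0]],[1,[0,0,5],[0,0,0]]]}}

```text
time_s: 6.85
ee_pos: [536.2, -226.5, 46.5]
ee_rot: [179.9, 0.0, 89.8]
force: [-1.7, 0.0, 7.1]
gripper_width: 27.6
```

Request:
{"op": "drive_tool", "data": {"series": [[1,[0,0,1],[0,0,0]],[1,[0,0,2],[0,0,0]],[1,[0,0,3],[0,0,0]],[1,[0,0,4],[0,0,0]],[1,[0,0,4],[0,0,0]]]}}

```text
time_s: 7.35
ee_pos: [536.0, -226.4, 41.3]
ee_rot: [179.9, 0.0, 89.8]
force: [1.2, -0.1, 1.8]
gripper_width: 27.5
```

Request:
{"op": "drive_tool", "data": {"series": [[1,[0,0,0.5],[0,0,0]],[1,[0,0,1],[0,0,0]],[1,[0,0,1.5],[0,0,0]],[1,[0,0,1.5],[0,0,0]],[1,[0,0,1.5],[0,0,0]]]}}

```text
time_s: 7.85
ee_pos: [535.8, -226.3, 40.4]
ee_rot: [180.0, 0.0, 89.8]
force: [-0.0, 0.4, 5.5]
gripper_width: 27.8
```

Request:
{"op": "drive_tool", "data": {"series": [[1,[0,0,0.4],[0,0,0]],[1,[0,0,0.8],[0,0,0]],[1,[0,0,1.2],[0,0,0]],[1,[0,0,1.5],[0,0,0]],[1,[0,0,1.5],[0,0,0]]]}}

```text
time_s: 8.35
ee_pos: [535.8, -226.3, 40.4]
ee_rot: [179.9, 0.0, 89.8]
force: [-1.7, 1.7, 14.2]
gripper_width: 27.7
```

Z has stopped at 40.4, which matches the predicted home height, while the force rose to 14 N. It is on the bottom. I'll ease off, open part way to stay clear of the clippers, and lift.

Request:
{"op": "drive_tool", "data": {"series": [[1,[0,0,-0.7],[0,0,0]],[1,[0,0,-1.5],[0,0,0]],[0.5,[0,0,-1.5],[0,0,0]],[0.5,[0,0,-1.5],[0,0,0]],[0.5,[0,0,-1.5],[0,0,0]]]}}

```text
time_s: 8.85
ee_pos: [534.9, -226.0, 39.2]
ee_rot: [-179.9, -0.0, 89.8]
force: [0.5, 0.5, -0.4]
gripper_width: 45.3
```

Request:
{"op": "drive_tool", "data": {"series": [[0.5,[0,0,0],[0,0,0]],[0.5,[0,0,0],[0,0,0]],[0.5,[0,0,0],[0,0,0]],[0.5,[0,0,-1],[0,0,0]],[0.5,[0,0,-3],[0,0,0]]]}}

```text
time_s: 9.35
ee_pos: [535.4, -226.2, 42.9]
ee_rot: [-180.0, -0.0, 89.8]
force: [-0.2, 0.2, 0.3]
gripper_width: 45.6
```

Request:
{"op": "drive_tool", "data": {"series": [[0.5,[0,0,-15],[0,0,0]],[0.5,[0,0,-45],[0,0,0]],[0.5,[0,0,-85],[0,0,0]],[0.5,[0,0,-120],[0,0,0]],[0.5,[0,0,-130],[0,0,0]]]}}

```text
time_s: 9.85
ee_pos: [537.6, -227.2, 177.4]
ee_rot: [179.6, 0.2, 89.8]
force: [0.6, -0.1, 0.4]
gripper_width: 45.6
```

Request:
{"op": "drive_tool", "data": {"series": [[0.5,[30,0,0],[0,0,0]],[0.5,[70,0,0],[0,0,0]],[0.5,[110,0,0],[0,0,0]],[0.5,[150,0,0],[0,0,0]],[0.5,[190,0,0],[0,0,0]]]}}

```text
time_s: 10.35
ee_pos: [535.5, -34.8, 172.1]
ee_rot: [-179.9, -0.0, 89.8]
force: [0.2, -0.0, 1.2]
gripper_width: 45.4
```

Run:
```python
from h import *
s=env.state();print(s['ee_pos'],s['force'],s['gripper_width'])
grab('side','side4');grab('top','top4')
crop('side4',265,245,395,345,6,'g1');crop('top4',340,105,415,210,5.5,'g2')
```

```text
[535.49903755 -34.75794065 172.09213816] [ 0.15108392 -0.02682157  1.19784369] 45.382442561422565
```

View pics/g1.png

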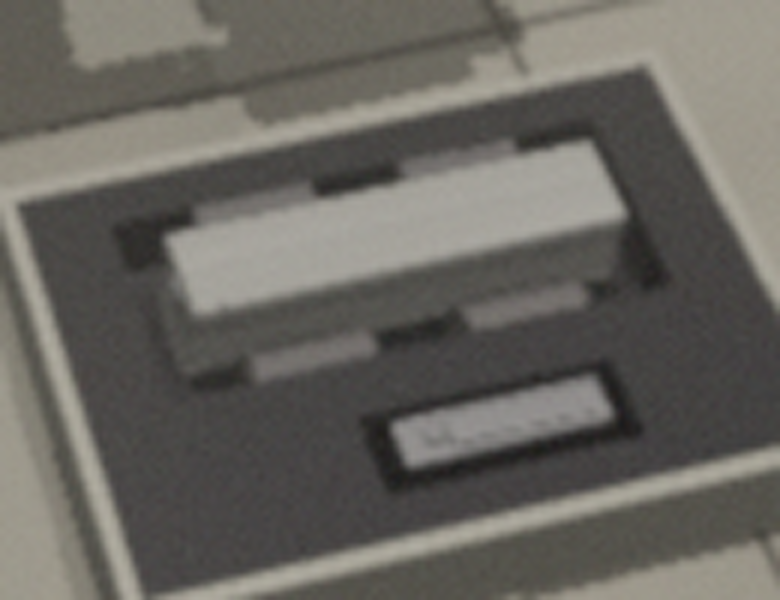

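View pics/g2.png

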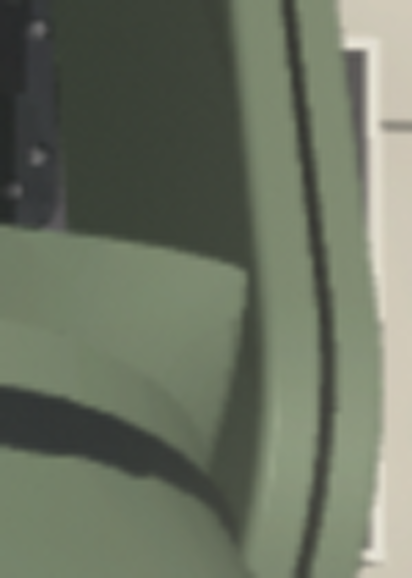

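View pics/side4.png

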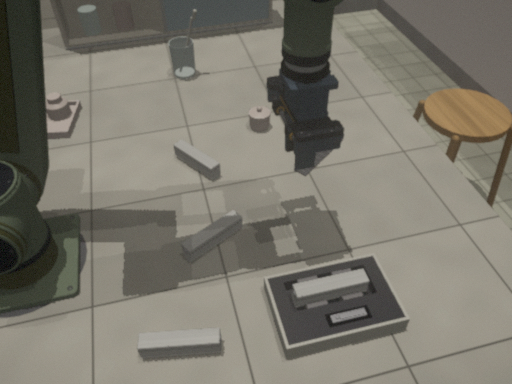

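Run:
```python
from fit import *
S='side4'
o=[(S,-1,-1,(193,318)),(S,1,-1,(628,212)),(S,-1,1,(165,232)),(S,1,1,(595,140))]
o=[(t,a,b,(264.5+u/6,244.5+v/6)) for t,a,b,(u,v) in o]
for z in(48,52,56,60):
    x,f=fit(130,28,z,o,[535,-226,0]);print(z,x[:2].round(1),np.degrees(x[2]).round(2),abs(f).mean().round(2))
# where near bottom edge at foam level would show; expected lips
for y in(-240,-212):
  for z in(52,56):
    print(y,z,[((proj(S,[535.5+a,y,z])-[264.5,244.5])*6).round(0) for a in(-65,65)])
```

```text
48 [ 535.8 -224.2] -0.51 0.41
52 [ 534.5 -226.7] -0.44 0.39
56 [ 533.1 -229.1] -0.38 0.4
60 [ 531.8 -231.5] -0.31 0.43
-240 52 [array([198., 314.]), array([633., 211.])]
-240 56 [array([199., 306.]), array([635., 203.])]
-212 52 [array([167., 232.]), array([592., 134.])]
-212 56 [array([168., 224.]), array([594., 126.])]
```

Request:
{"op": "drive_tool", "data": {"series": [[0.5,[40,-20,-10],[0,0,0]],[0.5,[80,-45,-20],[0,0,0]],[0.5,[120,-70,-30],[0,0,0]],[0.5,[160,-95,-40],[0,0,0]],[0.5,[200,-120,-40],[0,0,0]]]}}

```text
time_s: 10.95
ee_pos: [416.7, 165.0, 213.7]
ee_rot: [179.9, -0.0, 89.7]
force: [0.2, 1.3, -0.8]
gripper_width: 45.8
```

Request:
{"op": "drive_tool", "data": {"series": [[0.5,[40,-20,0],[0,0,0]],[0.5,[80,-40,0],[0,0,0]],[0.5,[120,-60,0],[0,0,0]],[0.5,[160,-80,0],[0,0,0]],[0.5,[160,-80,0],[0,0,0]]]}}

```text
time_s: 11.45
ee_pos: [335.9, 327.7, 212.3]
ee_rot: [-179.9, -0.1, 90.1]
force: [0.8, -0.3, -0.9]
gripper_width: 45.6
```

Run:
```python
from h import *
s=env.state();print(s['ee_pos'],s['force'])
grab('top','top5');crop('top5',330,100,420,215,5,'h2')
```

```text
[335.85094675 327.70861645 212.30867542] [ 0.75130137 -0.30913694 -0.92378048]
```

View pics/top5.png

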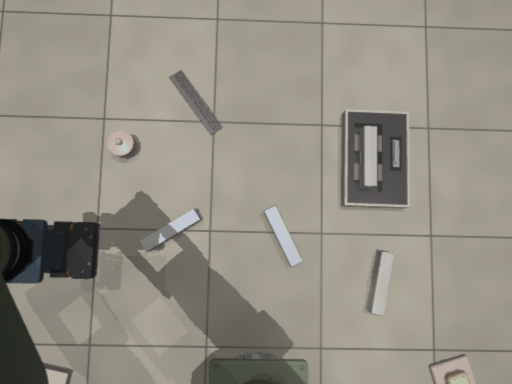

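View pics/h2.png

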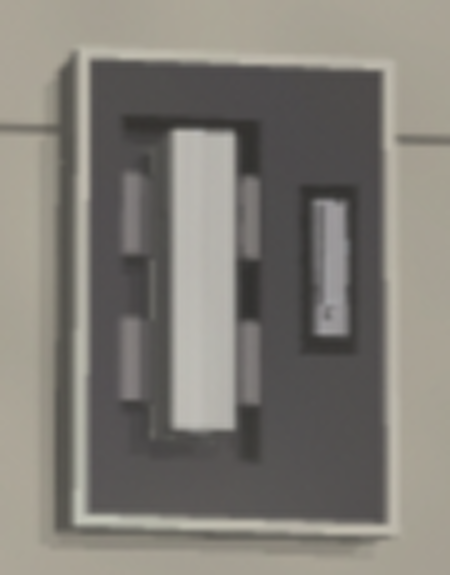

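Run:
```python
from fit import *
S,T='side4','top5'
o=[(S,a,b,(264.5+u/6,244.5+v/6)) for a,b,u,v in((-1,-1,193,318),(1,-1,628,212),(-1,1,165,232),(1,1,595,140))]
o+=[(T,a,b,(329.5+u/5,99.5+v/5)) for a,b,u,v in((1,1,170,128),(1,-1,238,131),(-1,-1,236,432),(-1,1,170,428))]
for z in(48,50,52,54,56,60):
    x,f=fit(130,28,z,o,[535,-226,0]);print(z,x[:2].round(1),np.degrees(x[2]).round(2),(f**2).mean().round(3))
env.job_done()
```

```text
48 [ 535.9 -225.8] -0.61 0.54
50 [ 535.4 -226.2] -0.6 0.245
52 [ 535.  -226.5] -0.58 0.163
54 [ 534.5 -226.9] -0.56 0.297
56 [ 534.  -227.3] -0.55 0.648
60 [ 533.1 -228. ] -0.51 2.019
the job is handed in; nothing more can be done
```

The file case is pressed into the long cutout and released, and I've handed the job in. All my last checks agreed, though handing in gives no verdict.

- **Which case:** I took the look-alike farthest from the base, at about 509 mm. The other three were at 415, 370 and 364 mm.
- **Pressing in:** I gripped the top 12 mm or so and aligned it over the cutout. The lips showed about 7 N. At the bottom, the height stopped changing while the force rose to 14 N.
- **Final position:** Fitting both camera views puts its top about 52 mm above the ledge, which is the height for fully home. It sits about 1 mm from the cutout's centre and within about 0.5° of its direction. I saw no tilt in either view.
- **Surroundings:** The comb and pill jar are at the same pixels as at the start. The gripper is clear of everything, and the clock read about 11.5 s.

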